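# Line up the paint tins along the rail

## Robot

A 7-joint arm with a two-finger parallel gripper is mounted at the origin on a cart in front of the work surface, level with it; the furniture and walls round the work are solid. World frame = base frame: x ahead of the robot, y to its left, z up, the work surface at z = 0. Lengths are in m, angles in rad, forces in N, time in s.
With the tool pointing down it reaches from about 0.4 to 0.925 m from the base axis. Payload 5.6 kg.
Tool frame: the origin (TCP) lies midway between the tips of the shut fingers; the grasp point (between the pads) lies 19 mm behind it; z points along the fingers, y is the line along which they close (so a half turn about z gives the same grasp; the last joint's range is limited). The gripper opens to 85 mm and grips with 20 to 120 N. Pads are 22 mm wide; open, the fingers measure 114 mm over their backs; the gripper's body (76 mm by 85 mm) begins 54 mm behind the grasp point. The pads swing forward as they close: fully open they stand 13 mm farther back than shut.
Start: joints at [1.238, 0.468, -0.012, 1.603, 0.006, 1.071, -0.056], TCP at [0.186, -0.623, 0.231] pointing down, gripper open.
Joint ranges: [-2.53, 2.53], [-0.31, 2.02], [-1.57, 1.55], [0.28, 2.44], [-1.29, 4.43], [0.15, 1.84], [-2.92, 2.92]. Speed limits (rad/s): [2.57, 2.57, 3.14, 3.14, 3.14, 3.14, 3.14].

## Interface

Orientations are given as a unit quaternion [w, x, y, z].
In Python, from plant import manip, vision gives the robot as it stands.
- The arm moves only by the shell command python3 -m handwheel 'ROWS' [OPENING] [FORCE]. ROWS is JSON, a list of rows, each an object with "delta_pos": the shift along the world's x, y, z in units of 50 mm (1.0 is 50 mm), a list of three; "turn": the turn, a rotation vector about the world's x, y, z in units of 5 degrees (1.0 is 5 degrees), a list of three. A call has 1 to 10 rows; each row shifts and turns the commanded pose from where the row before left it; what a row does not reach is not made up. A row lasts 1/10 s, in which the tool goes at most 50 mm and 8.59 degrees, less where a joint would pass 70% of its speed; a pose out of reach is approached as far as the arm can. A call is refused whole if a number of a shift passes 1 or a number of a turn 1, either way. A call with a gripper value outside its range is refused whole. OPENING is the gripper command: -1 is shut, 1 is fully open, values between are in proportion, set as the call begins (- or left out, the last holds). The fingers move at their own pace and stop on an object; FORCE is the grip in N (left out, the last holds). Time passes only in rows, so rows that do not move let the fingers close. It gives the time, the measured TCP pose, the force, the opening and the grip force at its end, in the units of the state.
- manip.sense(): the state, without advancing time (a new reading comes with each control period).
- vision.grab_frame(name): name is "side" or "top"; returns (picture, depth): 420x560x3 uint8, blue, green, red; 420x560 float32, m along the optical axis (not along the pixel's ray), 0 where there is no reading.
- vision.camera_model(name): a dict with "intrinsics" (3x3 intrinsics, pixels), "R" (3x3) and "t" (3): a world point X has camera coordinates R X + t. Camera axes: x right, y down, z forward; pixel columns grow to the right and rows downward; lengths in m; the calibration is good to about 2 mm. A picture is of the moment at which its call begins. camera_model takes no time and is no camera call.
- manip.job_done(): hands the job in; it is judged then, once.
The state is a dict: "t": time; "joint_pos": joint angles; "joint_vel": joint speeds; "joint_efforts": joint torques, N m; "tcp_pos": TCP position; "orientation": TCP orientation; "force": force on the tool from outside, world axes, zero at the start; "torque": the same for the moment, N m; "opening": finger opening in m; "grip_force": force on a finger pad.
Only numpy, scipy, OpenCV 4.12 (cv2) and the standard library are available. Lean on these libraries where they do the work, as an engineer would, in place of code of your own. Each camera call takes 0.05 s, during which the arm holds its last target. There are 200 camera calls.

## Task

Set out the block paints for the lesson: lift the loose lid off the one tin that has it and lay it flat, knob up, on a clear bit of the table, without dropping it. Nudge the three paint tins along the table, never lifting or tipping them, into an even row against the wooden rail: each tin touching the rail and centred on one of its three white marks, one tin to a mark, in any order. Leave the glue stick, the orange pen and the crayon carton where they are.

Things in the scene. Friction and masses are not known exactly. Their poses are not given: they have to be found in the camera images.
- rail: straight dark-wood rail fixed to the table, 22 x 320 x 20 mm (thick, long, high), with three white marks 8 mm wide, 100 mm apart, across its top and front face, the middle one at its centre. Origin: centre of its underside; y runs along the rail, -x points out of its front face (11 mm from the origin) towards the robot and the tins. Its place and yaw change from start to start
- spot_left (a point): table-level point where the centre of a tin belongs at the left (+y) mark: 51 mm in front of the rail's centre line, where the tin just touches the rail. Axes as the rail's
- spot_middle (a point): table-level point where the centre of a tin belongs at the middle mark: 51 mm in front of the rail's centre line, where the tin just touches the rail. Axes as the rail's
- spot_right (a point): table-level point where the centre of a tin belongs at the right (-y) mark: 51 mm in front of the rail's centre line, where the tin just touches the rail. Axes as the rail's
- tin_red: open shallow round aluminium tin holding a fixed red cake of solid paint, 80 mm across, 42 mm high, about 0.2 kg (varies); too wide to grasp, slides on the table when pushed low on its side. Origin: centre of its underside, z up. Stands at any one of three places in front of the rail, which change from start to start
- tin_yellow: open shallow round aluminium tin holding a fixed yellow cake of solid paint, 80 mm across, 42 mm high, about 0.2 kg (varies); too wide to grasp, slides on the table when pushed low on its side. Origin: centre of its underside, z up. Stands at any one of three places in front of the rail, which change from start to start
- tin_blue: open shallow round aluminium tin holding a fixed blue cake of solid paint, 80 mm across, 42 mm high, about 0.2 kg (varies); too wide to grasp, slides on the table when pushed low on its side. Origin: centre of its underside, z up. Stands at any one of three places in front of the rail, which change from start to start. This is the tin that starts with the lid on
- lid: loose round aluminium lid on the blue tin, 0.05 kg: plug 69 mm wide, 5 mm deep, inside the rim with 2.5 mm play; flange 77 mm wide, 4 mm thick, on the rim; upright dark-wood knob 19 mm wide, 36 mm tall. Origin: centre of the plug's underside, 37 mm above the tin's, z up. The table 0.39 to 0.48 m ahead of the robot and 0 to 0.09 m to its left is clear and can take the lid
- lid_knob (a point): grasp point on the axis of the lid's knob, 33 mm above the lid's underside, 24 mm above the flange and 12 mm below the knob's top
- glue: bystander: white glue stick standing upright, 31 mm across, 106 mm high. Origin: centre of its underside
- orange_pen: bystander: orange felt pen lying on the table near its front edge, 148 mm long along its own y, 13 mm thick. Origin: centre of its underside
- crayons: bystander: orange carton of wax crayons lying flat at the right, 62 x 95 x 22 mm. Origin: centre of its underside
Mind the look-alikes: they are no part of the job. Leave any green or turquoise look-alike of the lid alone.

How it is judged:
At the end, for the whole second after the job is handed in: At each of the three white marks stands one tin, its centre within 8 mm of the mark along the rail and its side within 5 mm of touching the rail, flat on the table and at rest; the lid lies flat on the table, knob up, at rest (((x of tin_red in the frame of spot_left between -0.005 and 0.005 m and y of tin_red in the frame of spot_left between -0.008 and 0.008 m) or (x of tin_yellow in the frame of spot_left between -0.005 and 0.005 m and y of tin_yellow in the frame of spot_left between -0.008 and 0.008 m) or (x of tin_blue in the frame of spot_left between -0.005 and 0.005 m and y of tin_blue in the frame of spot_left between -0.008 and 0.008 m)) and ((x of tin_red in the frame of spot_middle between -0.005 and 0.005 m and y of tin_red in the frame of spot_middle between -0.008 and 0.008 m) or (x of tin_yellow in the frame of spot_middle between -0.005 and 0.005 m and y of tin_yellow in the frame of spot_middle between -0.008 and 0.008 m) or (x of tin_blue in the frame of spot_middle between -0.005 and 0.005 m and y of tin_blue in the frame of spot_middle between -0.008 and 0.008 m)) and ((x of tin_red in the frame of spot_right between -0.005 and 0.005 m and y of tin_red in the frame of spot_right between -0.008 and 0.008 m) or (x of tin_yellow in the frame of spot_right between -0.005 and 0.005 m and y of tin_yellow in the frame of spot_right between -0.008 and 0.008 m) or (x of tin_blue in the frame of spot_right between -0.005 and 0.005 m and y of tin_blue in the frame of spot_right between -0.008 and 0.008 m)) and linear speed of each of tin_red, tin_yellow, tin_blue, lid below 0.01 m/s and angle between each of tin_red, tin_yellow, tin_blue's own z axis and vertical below 0.05 rad and height (world z) of each of tin_red, tin_yellow, tin_blue below 0.005 m and height (world z) of lid below 0.006 m and angle between lid's own z axis and vertical below 0.1 rad).
It fails at once if a tin is lifted more than 12 mm off the table or tipped more than 0.2 rad (height (world z) of any of tin_red, tin_yellow, tin_blue above 0.012 m or angle between any of tin_red, tin_yellow, tin_blue's own z axis and vertical above 0.2 rad).
It fails at once if the lid is dropped (moves faster than 0.6 m/s while not held) (contact force between the fingers and lid below 0.02 N and linear speed of lid above 0.6 m/s).
It fails at once if the glue stick, orange pen or crayon carton is moved more than 20 mm (distance of any of glue, orange_pen, crayons from where it was at the start of the episode above 0.02 m).
It also fails if it takes over 72 s, if anything falls off the work surface, if the arm or the gripper's body presses on something with over 40 N, if the wrist force passes 120 N, or if a joint passes its speed limit or range.

## Working session

There is one attempt and no reset: what is moved stays moved. The work goes in short steps, Python scripts to look and compute and a shell command to move; the robot and the scene stay as the last step left them, time stands still between calls to the robot, and variables do not carry over. Pictures are saved under pics/ and viewed, at most 10 in all, crops included, and the job is handed in when it is done.

```bash
mkdir -p pics
cat > h.py <<'E'
import numpy as np, cv2
from plant import manip, vision
def grab(n):
    p,d=vision.grab_frame(n); return p,d,vision.camera_model(n)
def w(u,v,d,m):
    K=np.array(m["intrinsics"]);R=np.array(m["R"]);t=np.array(m["t"])
    c=np.linalg.inv(K)@np.array([u,v,1.0])*d
    return R.T@(c-t)
def wz(u,v,z,m):
    K=np.array(m["intrinsics"]);R=np.array(m["R"]);t=np.array(m["t"])
    o=-R.T@t; r=R.T@np.linalg.inv(K)@np.array([u,v,1.0])
    return o+r*(z-o[2])/r[2]
def cloud(d,m):
    K=np.array(m["intrinsics"]);R=np.array(m["R"]);t=np.array(m["t"])
    v,u=np.mgrid[:420,:560]
    c=np.stack([u,v,np.ones_like(u)],-1)@np.linalg.inv(K).T*d[...,None]
    return (c-t)@R
E
python3 - <<'E'
from h import *
for n in("top","side"):
    p,d,m=grab(n); cv2.imwrite(f"pics/{n}0.png",p); np.savez(f"/tmp/{n}0.npz",p=p,d=d)
    print(n,m)
print(manip.sense())
E
```

```text
top {'intrinsics': array([[462.52132158,   0.        , 278.88080895],
       [  0.        , 462.52132158, 200.54652668],
       [  0.        ,   0.        ,   1.        ]]), 'R': array([[ 0.01334203, -0.99974178, -0.01839454],
       [-0.99544241, -0.01154292, -0.09466341],
       [ 0.09442664,  0.01957371, -0.99533938]]), 't': array([-0.32781806,  0.45505489,  1.1865614 ])}
side {'intrinsics': array([[500.5122209 ,   0.        , 272.27817654],
       [  0.        , 500.5122209 , 205.3870931 ],
       [  0.        ,   0.        ,   1.        ]]), 'R': array([[-0.99869367, -0.05003763,  0.01035335],
       [-0.02831327,  0.37323032, -0.92730658],
       [ 0.04253604, -0.92638834, -0.37415949]]), 't': array([0.42476435, 0.19517115, 1.04262728])}
{'t': 0.1, 'joint_pos': array([ 1.23798967,  0.46830231, -0.01159589,  1.60350716,  0.00596429,
        1.07139108, -0.0562971 ]), 'joint_vel': array([-0.00200505, -0.00098257, -0.00125127, -0.00358105,  0.00080149,
       -0.00012623,  0.00078199]), 'joint_efforts': array([ 5.52695274e-04, -5.33522737e+01,  2.11860199e-02, -2.51967233e+01,
        1.14647715e-02,  4.30001019e-03,  4.18916989e-05]), 'tcp_pos': array([ 0.18555242, -0.62244514,  0.23043509]), 'orientation': array([-7.71055354e-04,  9.89525700e-01,  1.44354671e-01, -1.55895094e-04]), 'force': array([-1.15316469,  0.03009943, -0.48024385]), 'torque': array([-0.02017701,  0.02285064, -0.02070675]), 'grip_force': 0.0, 'opening': 0.0852376046948734}
```

View pics/top0.png

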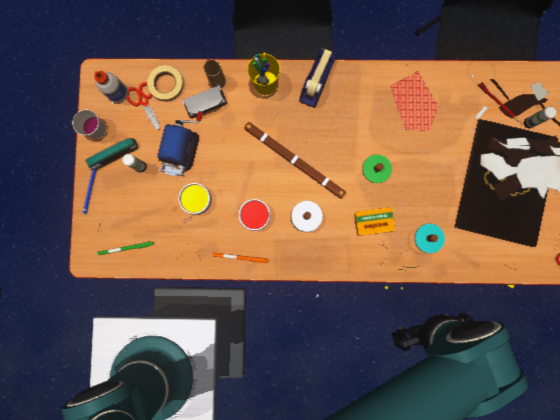

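View pics/side0.png

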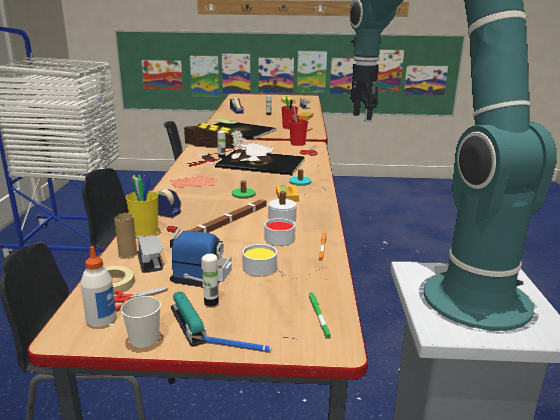

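The top view shows the rail running from (248,127) to (343,193), with white marks. The tins are yellow (194,198), red (254,214) and the lidded one (306,216). There are three lid candidates: aluminium/white at (306,216), green at (377,168) and turquoise at (430,238). The aluminium one on a tin fits the description. I'll confirm it in a crop.

```bash
cat > m.py <<'E'
from h import *
def rail(p,d,m):
    # marks: pixel centroids of white blobs on the rail top z=.02
    C=cloud(d,m); return C
def tins(p,m,z=.042,show=True):
    hsv=cv2.cvtColor(p,cv2.COLOR_BGR2HSV)
    out={}
    for n,(lo,hi) in dict(yellow=((24,150,120),(34,255,255)),red=((0,200,120),(5,255,255)),blue=((100,150,60),(125,255,255))).items():
        k=cv2.inRange(hsv,lo,hi)
        if n=="red": k|=cv2.inRange(hsv,(175,200,120),(180,255,255))
        nn,l,s,c=cv2.connectedComponentsWithStats(k)
        for i in range(1,nn):
            if 350<s[i,4]<1100 and 0.75<s[i,2]/s[i,3]<1.33: out.setdefault(n,[]).append((c[i].round(1),s[i,4],wz(*c[i],z,m)[:2].round(4)))
    return out
E
python3 - <<'E'
from m import *
z=np.load("/tmp/top0.npz");p,d=z["p"],z["d"];m=vision.camera_model("top")
print(tins(p,m))
C=cloud(d,m)
# rail by height
q=C[...,2]; roi=np.zeros(q.shape,bool); roi[120:200,240:350]=1
k=roi&(q>.012)&(q<.03)&(p.max(2)<250)
P=C[k]; print("rail n",len(P),np.median(P,0)); 
r=cv2.minAreaRect(P[:,:2].astype(np.float32)*1000); print("rail rect mm",r)
g=roi&(p.min(2)>140); nn,l,s,c=cv2.connectedComponentsWithStats(g.astype(np.uint8))
for i in range(1,nn):
    if s[i,4]>5: print("mark",c[i],s[i,4],wz(*c[i],.02,m))
for (u,v) in((306,216),(254,214),(194,198),(240,257),(134,163),(376,221),(377,168)): print(u,v,w(u,v,d[v,u],m).round(4))
# lid flange / knob by height
for lo,hi,nm in((.035,.052,"flange/rim"),(.06,.095,"knob")):
    k=np.zeros(q.shape,bool);k[190:240,280:335]=1;k&=(q>lo)&(q<hi); print(nm,k.sum(),C[k].mean(0),C[k][:,:2].min(0),C[k][:,:2].max(0))
cr=cv2.resize(p[115:245,165:345],None,fx=4.4,fy=4.4,interpolation=cv2.INTER_CUBIC); cv2.imwrite("pics/crop0.png",cr)
E
```

```text
{'yellow': [(array([193.9, 198.1]), np.int32(583), array([ 0.4608, -0.1046]))], 'red': [(array([254.2, 214.2]), np.int32(551), array([ 0.4211, -0.2602]))], 'blue': [(array([353.2, 385.7]), np.int32(871), array([ 0.0027, -0.511 ]))]}
rail n 1041 [ 0.56650243 -0.36045533  0.02008542]
rail rect mm ((569.4686889648438, -359.6091003417969), (319.5286865234375, 24.09708023071289), 54.65850830078125)
mark [263.57575758 136.72727273] 33 [ 0.62764764 -0.27949873  0.02      ]
mark [294.19354839 158.80645161] 31 [ 0.56942134 -0.36085271  0.02      ]
mark [325.09090909 181.24242424] 33 [ 0.51093704 -0.44199843  0.02      ]
mark [254.5 199. ] 6 [ 0.46228293 -0.25855301  0.02      ]
306 216 [ 0.4157 -0.3905  0.083 ]
254 214 [ 0.4223 -0.2589  0.0328]
194 198 [ 0.4619 -0.1027  0.0319]
240 257 [ 0.3115 -0.223   0.0107]
134 163 [0.5412 0.0364 0.0937]
376 221 [ 0.4088 -0.5733  0.0216]
377 168 [ 0.5436 -0.5729  0.0417]
flange/rim 713 [ 0.41844902 -0.3918249   0.04596797] [ 0.38001903 -0.43025502] [ 0.45655293 -0.35384198]
knob 45 [ 0.41858664 -0.39189944  0.08101179] [ 0.41082684 -0.4004242 ] [ 0.42829843 -0.3831365 ]
```

View pics/crop0.png

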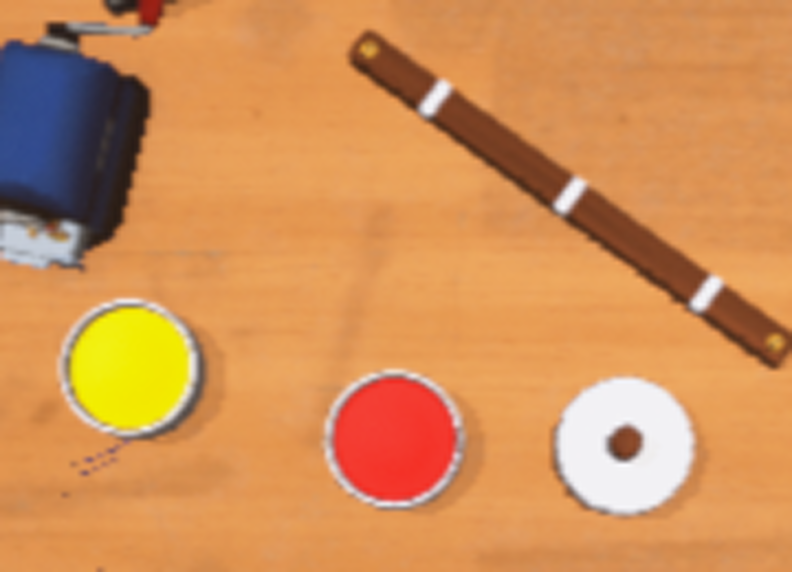

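The crop confirms it: the white-aluminium lid with the brown knob, crop (625,443), sits on the third tin. Its knob top is at z 0.083 as expected, and the mark spacing measures 100 mm. Moving above the knob now, turning the fingers to the rail direction.

```bash
python3 -m handwheel '[{"delta_pos":[0.46,0.46,0],"turn":[0,0,-1]},{"delta_pos":[0.46,0.46,0],"turn":[0,0,-1]},{"delta_pos":[0.46,0.46,0],"turn":[0,0,-1]},{"delta_pos":[0.46,0.46,0],"turn":[0,0,-1]},{"delta_pos":[0.46,0.46,0],"turn":[0,0,-1]},{"delta_pos":[0.46,0.46,-0.1],"turn":[0,0,-1]},{"delta_pos":[0.46,0.46,-0.2],"turn":[0,0,-1]},{"delta_pos":[0.46,0.46,-0.2],"turn":[0,0,-1]},{"delta_pos":[0.46,0.46,-0.2],"turn":[0,0,-1]},{"delta_pos":[0.46,0.46,-0.2],"turn":[0,0,-1]}]' 1
python3 -m handwheel '[{"delta_pos":[0,0,0],"turn":[0,0,-0.45]},{"delta_pos":[0,0,0],"turn":[0,0,0]}]'
```

```text
t: 1.1
tcp_pos: [0.4163, -0.3917, 0.1856]
orientation: [-0.0, 0.957, -0.289, -0.0]
force: [0.4, -0.7, 0.9]
opening: 0.0852
grip_force: 0.0
t: 1.3
tcp_pos: [0.4162, -0.3917, 0.1856]
orientation: [-0.0, 0.952, -0.305, -0.001]
force: [-0.7, -0.2, 0.2]
opening: 0.0854
grip_force: 0.0
```

```bash
python3 -m handwheel '[{"delta_pos":[0.05,0,-0.5],"turn":[0,0,0]},{"delta_pos":[0,0,-0.6],"turn":[0,0,0]},{"delta_pos":[0,0,-0.6],"turn":[0,0,0]},{"delta_pos":[0,0,-0.5],"turn":[0,0,0]},{"delta_pos":[0,0,-0.3],"turn":[0,0,0]},{"delta_pos":[0,0,-0.17],"turn":[0,0,0]},{"delta_pos":[0,0,0],"turn":[0,0,0]}]' 1
python3 -m handwheel '[{"delta_pos":[0,0,0],"turn":[0,0,0]},{"delta_pos":[0,0,0],"turn":[0,0,0]},{"delta_pos":[0,0,0],"turn":[0,0,0]},{"delta_pos":[0,0,0],"turn":[0,0,0]},{"delta_pos":[0,0,0],"turn":[0,0,0]},{"delta_pos":[0,0,0],"turn":[0,0,0]},{"delta_pos":[0,0,0],"turn":[0,0,0]},{"delta_pos":[0,0,0],"turn":[0,0,0]}]' -1 40
```

```text
t: 2.0
tcp_pos: [0.4176, -0.3931, 0.0522]
orientation: [-0.0, 0.952, -0.306, -0.001]
force: [0.7, -0.2, 1.0]
opening: 0.0852
grip_force: 0.0
t: 2.8
tcp_pos: [0.4185, -0.3931, 0.0534]
orientation: [0.0, 0.952, -0.306, 0.0]
force: [-1.9, 1.5, 5.5]
opening: 0.0171
grip_force: 39.4
```

```bash
python3 -m handwheel '[{"delta_pos":[0,0,0.1],"turn":[0,0,0]},{"delta_pos":[0,0,0.1],"turn":[0,0,0]},{"delta_pos":[0,0,0.2],"turn":[0,0,0]},{"delta_pos":[0,0,0.4],"turn":[0,0,0]},{"delta_pos":[0,0,0.6],"turn":[0,0,0]},{"delta_pos":[0,0,0.6],"turn":[0,0,0]},{"delta_pos":[0,0,0.2],"turn":[0,0,0]},{"delta_pos":[0,0,0],"turn":[0,0,0]}]'
python3 - <<'E'
from h import *
p,d,m=grab("side"); cv2.imwrite("pics/s1.png",cv2.resize(p[100:300,160:380],None,fx=2.7,fy=2.7))
E
```

```text
t: 3.6
tcp_pos: [0.419, -0.3936, 0.1647]
orientation: [0.001, 0.952, -0.306, 0.002]
force: [0.6, -0.6, 0.2]
opening: 0.0174
grip_force: 39.1
```

View pics/s1.png

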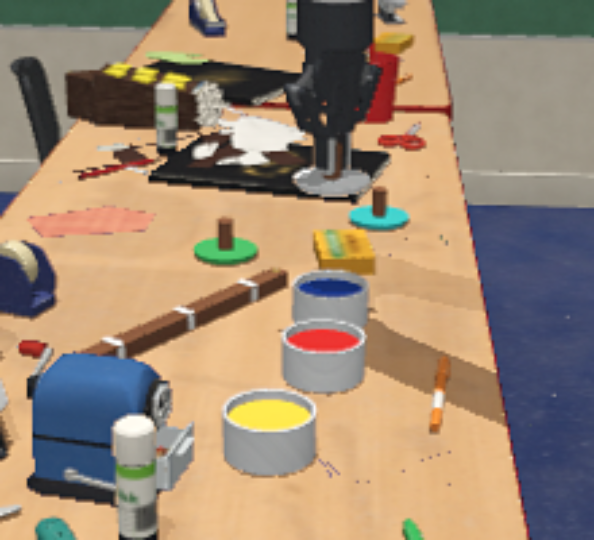

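The lid is held level at crop (335,180), and the blue tin is open and still standing at (330,295). Carrying it to the clear patch.

```bash
python3 -m handwheel '[{"delta_pos":[0.02,0.3,0],"turn":[0,0,0]},{"delta_pos":[0.02,0.6,0],"turn":[0,0,0]},{"delta_pos":[0.02,0.7,0],"turn":[0,0,0]},{"delta_pos":[0.02,0.7,0],"turn":[0,0,0]},{"delta_pos":[0.02,0.7,0],"turn":[0,0,0]},{"delta_pos":[0.02,0.7,0],"turn":[0,0,0]},{"delta_pos":[0.02,0.7,0],"turn":[0,0,0]},{"delta_pos":[0.02,0.7,0],"turn":[0,0,0]},{"delta_pos":[0.02,0.7,0],"turn":[0,0,0]},{"delta_pos":[0.02,0.7,0],"turn":[0,0,0]}]'
python3 -m handwheel '[{"delta_pos":[0.02,0.7,0],"turn":[0,0,0]},{"delta_pos":[0.02,0.7,0],"turn":[0,0,0]},{"delta_pos":[0,0.6,0],"turn":[0,0,0]},{"delta_pos":[0,0.3,-0.2],"turn":[0,0,0]},{"delta_pos":[0,0,-0.5],"turn":[0,0,0]},{"delta_pos":[0,0,-0.6],"turn":[0,0,0]},{"delta_pos":[0,0,-0.6],"turn":[0,0,0]},{"delta_pos":[0,0,-0.5],"turn":[0,0,0]},{"delta_pos":[0,0,-0.3],"turn":[0,0,0]},{"delta_pos":[0,0,0],"turn":[0,0,0]}]'
```

```text
t: 4.65
tcp_pos: [0.4264, -0.0654, 0.1615]
orientation: [0.0, 0.952, -0.306, -0.002]
force: [1.1, 0.6, -0.3]
opening: 0.0178
grip_force: 39.1
t: 5.65
tcp_pos: [0.4266, 0.0475, 0.0251]
orientation: [0.001, 0.952, -0.306, -0.003]
force: [0.3, -0.4, 0.2]
opening: 0.0174
grip_force: 39.1
```

```bash
python3 -m handwheel '[{"delta_pos":[0,0,-0.08],"turn":[0,0,0]},{"delta_pos":[0,0,-0.04],"turn":[0,0,0]},{"delta_pos":[0,0,-0.03],"turn":[0,0,0]},{"delta_pos":[0,0,0],"turn":[0,0,0]}]'
```

```text
t: 6.05
tcp_pos: [0.4304, 0.0471, 0.0207]
orientation: [-0.0, 0.952, -0.306, 0.0]
force: [-0.1, -0.1, -0.8]
opening: 0.0174
grip_force: 39.1
```

```bash
python3 -m handwheel '[{"delta_pos":[0,0,-0.02],"turn":[0,0,0]},{"delta_pos":[0,0,0],"turn":[0,0,0]}]'
```

```text
t: 6.25
tcp_pos: [0.4303, 0.047, 0.0195]
orientation: [-0.0, 0.952, -0.306, 0.0]
force: [0.0, -0.6, -1.0]
opening: 0.0175
grip_force: 39.1
```

```bash
python3 -m handwheel '[{"delta_pos":[0,0,-0.03],"turn":[0,0,0]},{"delta_pos":[0,0,-0.03],"turn":[0,0,0]},{"delta_pos":[0,0,0],"turn":[0,0,0]}]'
```

```text
t: 6.55
tcp_pos: [0.4303, 0.0471, 0.0164]
orientation: [0.0, 0.952, -0.306, 0.0]
force: [-0.8, 0.9, 2.9]
opening: 0.0175
grip_force: 39.5
```

```bash
python3 -m handwheel '[{"delta_pos":[0,0,0],"turn":[0,0,0]},{"delta_pos":[0,0,0],"turn":[0,0,0]},{"delta_pos":[0,0,0],"turn":[0,0,0]},{"delta_pos":[0,0,0],"turn":[0,0,0]},{"delta_pos":[0,0,0.2],"turn":[0,0,0]},{"delta_pos":[0,0,0.5],"turn":[0,0,0]},{"delta_pos":[0,0,0.6],"turn":[0,0,0]},{"delta_pos":[0,0,0.6],"turn":[0,0,0]},{"delta_pos":[0,0,0.2],"turn":[0,0,0]},{"delta_pos":[0,0,0],"turn":[0,0,0]}]' 0.18
python3 - <<'E'
from m import *
p,d,m=grab("top"); C=cloud(d,m); print(manip.sense()["tcp_pos"])
print(tins(p,m,.032))
K=np.array(m["intrinsics"])
hsv=cv2.cvtColor(p,cv2.COLOR_BGR2HSV)
print(hsv[216,306],p[216,306])
cv2.imwrite("pics/t2.png",cv2.resize(p[110:250,80:350],None,fx=2.9,fy=2.9))
E
```

```text
t: 7.55
tcp_pos: [0.4313, 0.0471, 0.123]
orientation: [-0.001, 0.952, -0.306, 0.002]
force: [-0.3, -0.1, -0.0]
opening: 0.0509
grip_force: 0.0
[0.43039724 0.04698505 0.12173607]
{'yellow': [(array([194. , 197.9]), np.int32(574), array([ 0.4621, -0.1027]))], 'red': [(array([254.8, 214.8]), np.int32(498), array([ 0.4203, -0.2609]))], 'blue': [(array([306.4, 215.9]), np.int32(570), array([ 0.4191, -0.3935]))]}
[114 169 234] [234 109  79]
```

View pics/t2.png

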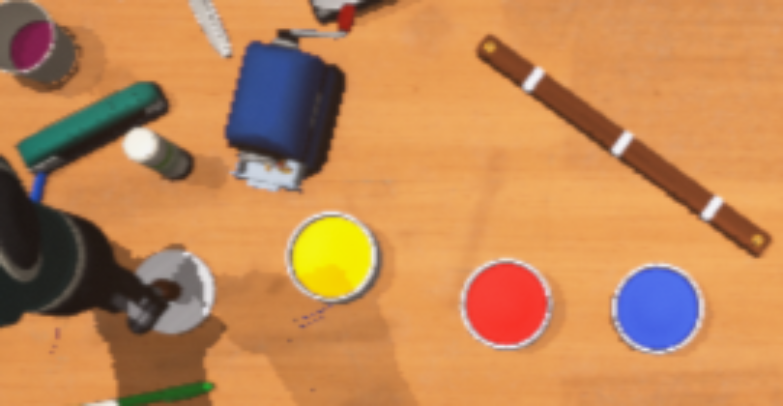

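Lid rests flat, knob up, at crop (175,290); tins at crop (332,257), (507,303), (658,308). Moving behind the yellow tin.

```bash
python3 -m handwheel '[{"delta_pos":[-0.16,-0.5,0],"turn":[0,0,0]},{"delta_pos":[-0.2,-0.8,0],"turn":[0,0,0]},{"delta_pos":[-0.2,-0.8,-0.3],"turn":[0,0,0]},{"delta_pos":[0,-0.06,-0.6],"turn":[0,0,0]},{"delta_pos":[0,0,-0.6],"turn":[0,0,0]},{"delta_pos":[0,0,-0.5],"turn":[0,0,0]},{"delta_pos":[0,0,-0.2],"turn":[0,0,0]},{"delta_pos":[0,0,0],"turn":[0,0,0]},{"delta_pos":[0,0,0],"turn":[0,0,0]}]'
```

```text
t: 8.5
tcp_pos: [0.4022, -0.0607, 0.0113]
orientation: [0.0, 0.952, -0.306, -0.0]
force: [0.0, -0.3, 0.3]
opening: 0.0505
grip_force: 0.0
```

```bash
python3 -m handwheel '[{"delta_pos":[0.16,-0.12,-0.04],"turn":[0,0,0]},{"delta_pos":[0.16,-0.12,0],"turn":[0,0,0]},{"delta_pos":[0.16,-0.12,0],"turn":[0,0,0]},{"delta_pos":[0.16,-0.12,0],"turn":[0,0,0]},{"delta_pos":[0.14,-0.18,0],"turn":[0,0,0]},{"delta_pos":[0.14,-0.18,0],"turn":[0,0,0]},{"delta_pos":[0.14,-0.18,0],"turn":[0,0,0]},{"delta_pos":[0.14,-0.18,0],"turn":[0,0,0]},{"delta_pos":[0.14,-0.18,0],"turn":[0,0,0]},{"delta_pos":[0.14,-0.18,0],"turn":[0,0,0]}]'
python3 - <<'E'
from m import *
p,d,m=grab("top"); s=manip.sense(); print(s["tcp_pos"],s["force"])
print(tins(p,m,.032))
E
```

```text
t: 9.5
tcp_pos: [0.4762, -0.1387, 0.0095]
orientation: [-0.0, 0.952, -0.306, -0.001]
force: [-3.2, 4.2, 6.1]
opening: 0.0504
grip_force: 3.5
[ 0.4780001  -0.1408636   0.00969646] [ 0.7103603  -1.62871034 -0.04169761]
{'red': [(array([254.2, 214.3]), np.int32(550), array([ 0.4215, -0.2594]))], 'blue': [(array([171.6, 139.8]), np.int32(456), array([ 0.6145, -0.0391])), (array([306.4, 215.9]), np.int32(569), array([ 0.4191, -0.3936]))]}
```

```bash
cat > f.py <<'E'
from h import *
from scipy.optimize import least_squares
M=np.array([.5695,-.3604]);X=np.array([.8122,-.5833]);Y=np.array([.5833,.8122])
COL=dict(yellow=((24,150,80),(34,255,255)),red=((0,200,90),(5,255,255)),blue=((100,150,60),(125,255,255)))
def find(name,cam,near,rad=.07):
    p,d,m=grab(cam); C=cloud(d,m); hsv=cv2.cvtColor(p,cv2.COLOR_BGR2HSV)
    k=cv2.inRange(hsv,*map(np.array,COL[name]))>0
    k&=(np.abs(C[...,2]-.032)<.008)&(np.hypot(C[...,0]-near[0],C[...,1]-near[1])<rad)
    if k.sum()<30: return None
    P=C[k][:,:2]; h=cv2.convexHull((P*1e4).astype(np.float32))[:,0]/1e4
    c,r=cv2.minEnclosingCircle(h.astype(np.float32))
    return k.sum(),np.array(c),r,P.mean(0)
def loc(q): q=np.array(q)[:2]-M; return np.array([q@X,q@Y]).round(4)
def report(name,near):
    for cam in("top","side"):
        r=find(name,cam,near)
        print(name,cam,None if r is None else (r[0],"encl",loc(r[1]),round(float(r[2]),4),"mean",loc(r[3])))
def tcp():
    s=manip.sense(); print("tcp local",loc(s["tcp_pos"]),s["tcp_pos"].round(4),"F",s["force"].round(1))
def units(dx,dy): print("units",((dx*X+dy*Y)/.05).round(2))
E
python3 - <<'E'
from f import *
tcp(); s=manip.sense()["tcp_pos"][:2]
report("yellow",s+.042*X); report("red",(.421,-.26)); report("blue",(.419,-.3935))
E
```

```text
tcp local [-0.2024  0.1249] [ 0.478  -0.1409  0.0097] F [ 0.7 -1.6 -0. ]
yellow top (np.int64(325), 'encl', array([-0.1583,  0.1247]), 0.0344, 'mean', array([-0.1485,  0.1219]))
yellow side (np.int64(45), 'encl', array([-0.1528,  0.1175]), 0.0331, 'mean', array([-0.1441,  0.125 ]))
red top (np.int64(547), 'encl', array([-0.179 , -0.0043]), 0.0345, 'mean', array([-0.179 , -0.0043]))
red side (np.int64(100), 'encl', array([-0.1755, -0.0113]), 0.0299, 'mean', array([-0.1766, -0.0176]))
blue top (np.int64(567), 'encl', array([-0.1025, -0.1143]), 0.0349, 'mean', array([-0.1029, -0.1146]))
blue side (np.int64(102), 'encl', array([-0.0982, -0.1222]), 0.0316, 'mean', array([-0.0968, -0.1237]))
```

```bash
python3 -m handwheel '[{"delta_pos":[0.126,-0.168,0],"turn":[0,0,0]},{"delta_pos":[0.126,-0.168,0],"turn":[0,0,0]},{"delta_pos":[0.126,-0.168,0],"turn":[0,0,0]},{"delta_pos":[0.126,-0.168,0],"turn":[0,0,0]},{"delta_pos":[0.126,-0.168,0],"turn":[0,0,0]},{"delta_pos":[0.126,-0.168,0],"turn":[0,0,0]},{"delta_pos":[0.126,-0.168,0],"turn":[0,0,0]},{"delta_pos":[0.126,-0.168,0],"turn":[0,0,0]},{"delta_pos":[0.15,-0.11,0],"turn":[0,0,0]},{"delta_pos":[0.1,-0.07,0],"turn":[0,0,0]}]'
python3 - <<'E'
from f import *
tcp(); s=manip.sense()["tcp_pos"][:2]
report("yellow",s+.042*X); tcp()
E
```

```text
t: 10.85
tcp_pos: [0.5398, -0.2159, 0.0093]
orientation: [0.0, 0.952, -0.306, 0.0]
force: [-0.4, 0.3, 0.5]
opening: 0.0501
grip_force: 0.6
tcp local [-0.1084  0.1   ] [ 0.5398 -0.2159  0.0093] F [-0.4  0.3  0.5]
yellow top (np.int64(223), 'encl', array([-0.057 ,  0.0907]), 0.0322, 'mean', array([-0.0533,  0.0875]))
yellow side (np.int64(33), 'encl', array([-0.0591,  0.0942]), 0.0321, 'mean', array([-0.0527,  0.0983]))
tcp local [-0.1083  0.1004] [ 0.5401 -0.2157  0.0094] F [-0.3 -0.2  0.1]
```

```bash
python3 -m handwheel '[{"delta_pos":[0.06,-0.044,0],"turn":[0,0,0]},{"delta_pos":[0.06,-0.044,0],"turn":[0,0,0]},{"delta_pos":[0.03,-0.022,0],"turn":[0,0,0]},{"delta_pos":[0,0,0],"turn":[0,0,0]}]'
python3 -c "
from f import *
tcp()"
python3 -m handwheel '[{"delta_pos":[0.03,-0.022,0],"turn":[0,0,0]},{"delta_pos":[0.03,-0.022,0],"turn":[0,0,0]},{"delta_pos":[0,0,0],"turn":[0,0,0]}]'
python3 -c "
from f import *
tcp()"
```

```text
t: 11.35
tcp_pos: [0.547, -0.2207, 0.0093]
orientation: [-0.0, 0.952, -0.306, 0.0]
force: [0.0, -0.1, -0.2]
opening: 0.0507
grip_force: 0.1
tcp local [-0.0998  0.1004] [ 0.547  -0.2207  0.0093] F [ 0.  -0.1 -0.2]
t: 11.65
tcp_pos: [0.5498, -0.2229, 0.0093]
orientation: [0.0, 0.952, -0.306, 0.0]
force: [0.1, 1.0, -0.5]
opening: 0.0501
grip_force: 0.5
tcp local [-0.0962  0.1002] [ 0.5498 -0.2229  0.0093] F [ 0.1  1.  -0.5]
```

```bash
python3 -m handwheel '[{"delta_pos":[0.03,-0.022,0],"turn":[0,0,0]},{"delta_pos":[0,0,0],"turn":[0,0,0]}]'
python3 -c "
from f import *
tcp()"
python3 -m handwheel '[{"delta_pos":[0.03,-0.022,0],"turn":[0,0,0]},{"delta_pos":[0,0,0],"turn":[0,0,0]}]'
python3 -c "
from f import *
tcp()"
```

```text
t: 11.85
tcp_pos: [0.5513, -0.2241, 0.0093]
orientation: [0.0, 0.952, -0.306, 0.0]
force: [-0.9, -0.2, 0.6]
opening: 0.0502
grip_force: 0.6
tcp local [-0.0943  0.1001] [ 0.5513 -0.2241  0.0093] F [-0.9 -0.2  0.6]
t: 12.05
tcp_pos: [0.5521, -0.2247, 0.0092]
orientation: [-0.0, 0.952, -0.306, -0.001]
force: [-2.7, 2.5, 2.1]
opening: 0.0505
grip_force: 2.1
tcp local [-0.0933  0.1001] [ 0.5521 -0.2247  0.0092] F [-2.7  2.5  2.1]
```

```bash
python3 -m handwheel '[{"delta_pos":[-0.2,0.15,0],"turn":[0,0,0]},{"delta_pos":[-0.3,0.22,0],"turn":[0,0,0]},{"delta_pos":[-0.3,0.22,0.2],"turn":[0,0,0]},{"delta_pos":[0,0,0.8],"turn":[0,0,0]},{"delta_pos":[0,0,0.6],"turn":[0,0,0]},{"delta_pos":[-0.5,-0.1,0],"turn":[0,0,0]},{"delta_pos":[-0.7,-0.1,0],"turn":[0,0,0]},{"delta_pos":[-0.7,-0.1,0],"turn":[0,0,0]},{"delta_pos":[-0.7,-0.1,0],"turn":[0,0,0]},{"delta_pos":[-0.3,-0.1,0],"turn":[0,0,0]}]'
python3 - <<'E'
from f import *
report("yellow",M-.051*X+.1*Y);report("red",(.421,-.26)); report("blue",(.419,-.3935));tcp()
p,d,m=grab("top")
E
```

```text
t: 13.05
tcp_pos: [0.365, -0.2212, 0.0894]
orientation: [0.0, 0.952, -0.307, -0.0]
force: [0.8, -1.0, -0.3]
opening: 0.0507
grip_force: 0.0
yellow top (np.int64(569), 'encl', array([-0.0514,  0.1004]), 0.036, 'mean', array([-0.0515,  0.1009]))
yellow side (np.int64(148), 'encl', array([-0.0438,  0.0931]), 0.0324, 'mean', array([-0.0441,  0.0925]))
red top (np.int64(395), 'encl', array([-0.1791, -0.0038]), 0.0345, 'mean', array([-0.1765, -0.0103]))
red side (np.int64(126), 'encl', array([-0.1736, -0.0117]), 0.0313, 'mean', array([-0.1722, -0.0145]))
blue top (np.int64(568), 'encl', array([-0.1027, -0.1144]), 0.0348, 'mean', array([-0.1031, -0.1146]))
blue side (np.int64(87), 'encl', array([-0.092 , -0.1198]), 0.0266, 'mean', array([-0.094 , -0.1213]))
tcp local [-0.2438 -0.0031] [ 0.3696 -0.2206  0.0896] F [ 0.4  0.3 -0.1]
```

```bash
python3 -m handwheel '[{"delta_pos":[0,0,-0.5],"turn":[0,0,0]},{"delta_pos":[0,0,-0.6],"turn":[0,0,0]},{"delta_pos":[0,0,-0.4],"turn":[0,0,0]},{"delta_pos":[0,0,-0.1],"turn":[0,0,0]},{"delta_pos":[0,0,0],"turn":[0,0,0]},{"delta_pos":[0.165,-0.113,0],"turn":[0,0,0]},{"delta_pos":[0.165,-0.113,0],"turn":[0,0,0]},{"delta_pos":[0.165,-0.113,0],"turn":[0,0,0]},{"delta_pos":[0.165,-0.113,0],"turn":[0,0,0]},{"delta_pos":[0.165,-0.113,0],"turn":[0,0,0]}]'
python3 -m handwheel '[{"delta_pos":[0.165,-0.113,0],"turn":[0,0,0]},{"delta_pos":[0.165,-0.113,0],"turn":[0,0,0]},{"delta_pos":[0.165,-0.113,0],"turn":[0,0,0]},{"delta_pos":[0.165,-0.113,0],"turn":[0,0,0]},{"delta_pos":[0.165,-0.113,0],"turn":[0,0,0]},{"delta_pos":[0.165,-0.113,0],"turn":[0,0,0]},{"delta_pos":[0.165,-0.113,0],"turn":[0,0,0]},{"delta_pos":[0.165,-0.113,0],"turn":[0,0,0]},{"delta_pos":[0.1,-0.07,0],"turn":[0,0,0]},{"delta_pos":[0,0,0],"turn":[0,0,0]}]'
python3 -c "
from f import *
tcp()"
```

```text
t: 14.4
tcp_pos: [0.4081, -0.2485, 0.0096]
orientation: [-0.0, 0.952, -0.306, -0.002]
force: [-5.6, 3.2, 7.2]
opening: 0.0508
grip_force: 4.7
t: 15.4
tcp_pos: [0.4811, -0.2984, 0.0096]
orientation: [0.0, 0.952, -0.306, 0.001]
force: [0.8, -0.6, -0.1]
opening: 0.0504
grip_force: 0.0
tcp local [-0.108  -0.0012] [ 0.4811 -0.2984  0.0096] F [ 0.8 -0.6 -0.1]
```

```bash
python3 -m handwheel '[{"delta_pos":[0.06,-0.03,0],"turn":[0,0,0]},{"delta_pos":[0.06,-0.036,0],"turn":[0,0,0]},{"delta_pos":[0.06,-0.04,0],"turn":[0,0,0]},{"delta_pos":[0.04,-0.024,0],"turn":[0,0,0]},{"delta_pos":[0.03,-0.02,0],"turn":[0,0,0]},{"delta_pos":[0,0,0],"turn":[0,0,0]}]'
python3 -c "
from f import *
tcp()"
```

```text
t: 16.0
tcp_pos: [0.4929, -0.3051, 0.0093]
orientation: [0.0, 0.952, -0.306, 0.0]
force: [-1.5, 0.5, 0.9]
opening: 0.0498
grip_force: 1.3
tcp local [-0.0945  0.0002] [ 0.4929 -0.3051  0.0093] F [-1.5  0.5  0.9]
```

```bash
python3 -m handwheel '[{"delta_pos":[0.03,-0.022,0],"turn":[0,0,0]},{"delta_pos":[0,0,0],"turn":[0,0,0]}]'
python3 -m handwheel '[{"delta_pos":[-0.2,0.15,0],"turn":[0,0,0]},{"delta_pos":[-0.3,0.22,0],"turn":[0,0,0]},{"delta_pos":[-0.3,0.22,0.2],"turn":[0,0,0]},{"delta_pos":[0,0,0.8],"turn":[0,0,0]},{"delta_pos":[0,0,0.6],"turn":[0,0,0]},{"delta_pos":[-0.4,-0.35,0],"turn":[0,0,0]},{"delta_pos":[-0.5,-0.45,0],"turn":[0,0,0]},{"delta_pos":[-0.5,-0.42,0],"turn":[0,0,0]},{"delta_pos":[-0.36,-0.3,0],"turn":[0,0,0]},{"delta_pos":[0,0,0],"turn":[0,0,0]}]'
python3 - <<'E'
from f import *
report("yellow",M-.051*X+.1*Y);report("red",M-.051*X); report("blue",(.419,-.3935));tcp()
E
```

```text
t: 16.2
tcp_pos: [0.4939, -0.306, 0.0093]
orientation: [-0.0, 0.952, -0.306, -0.0]
force: [-2.8, 2.6, 2.5]
opening: 0.0501
grip_force: 1.9
t: 17.2
tcp_pos: [0.3633, -0.3559, 0.0896]
orientation: [0.001, 0.951, -0.309, 0.0]
force: [-0.3, 0.0, 0.5]
opening: 0.0502
grip_force: 0.0
yellow top (np.int64(571), 'encl', array([-0.0511,  0.1015]), 0.0362, 'mean', array([-0.0514,  0.1008]))
yellow side (np.int64(149), 'encl', array([-0.0437,  0.0929]), 0.0325, 'mean', array([-0.044 ,  0.0925]))
red top (np.int64(521), 'encl', array([-0.0504, -0.    ]), 0.0341, 'mean', array([-0.0512, -0.0003]))
red side (np.int64(101), 'encl', array([-0.0472, -0.0082]), 0.0295, 'mean', array([-0.044 , -0.0098]))
blue top (np.int64(255), 'encl', array([-0.0955, -0.1143]), 0.0328, 'mean', array([-0.0869, -0.1137]))
blue side (np.int64(101), 'encl', array([-0.0959, -0.1248]), 0.0319, 'mean', array([-0.0968, -0.124 ]))
tcp local [-0.1694 -0.1111] [ 0.367  -0.3518  0.0893] F [0.3 0.  0.7]
```

```bash
python3 -m handwheel '[{"delta_pos":[0,0,-0.5],"turn":[0,0,0]},{"delta_pos":[0,0,-0.6],"turn":[0,0,0]},{"delta_pos":[0,0,-0.4],"turn":[0,0,0]},{"delta_pos":[0,0,-0.1],"turn":[0,0,0]},{"delta_pos":[0.165,-0.117,0],"turn":[0,0,0]},{"delta_pos":[0.165,-0.117,0],"turn":[0,0,0]},{"delta_pos":[0.162,-0.062,0],"turn":[0,0,0]},{"delta_pos":[0.162,-0.062,0],"turn":[0,0,0]},{"delta_pos":[0.162,-0.062,0],"turn":[0,0,0]},{"delta_pos":[0.162,-0.062,0],"turn":[0,0,0]}]'
python3 -m handwheel '[{"delta_pos":[0.162,-0.062,0],"turn":[0,0,0]},{"delta_pos":[0,0,0],"turn":[0,0,0]}]'
python3 -c "
from f import *
tcp()"
```

```text
t: 18.5
tcp_pos: [0.4143, -0.3766, 0.0098]
orientation: [-0.0, 0.952, -0.306, -0.001]
force: [-5.3, 1.8, 5.9]
opening: 0.0504
grip_force: 3.4
t: 18.7
tcp_pos: [0.4245, -0.3803, 0.0099]
orientation: [0.0, 0.952, -0.306, 0.001]
force: [0.4, -0.1, 0.2]
opening: 0.0503
grip_force: 0.0
tcp local [-0.1062 -0.1008] [ 0.4245 -0.3803  0.0099] F [ 0.4 -0.1  0.2]
```

```bash
python3 -m handwheel '[{"delta_pos":[0.06,-0.034,0],"turn":[0,0,0]},{"delta_pos":[0.06,-0.036,0],"turn":[0,0,0]},{"delta_pos":[0.06,-0.042,0],"turn":[0,0,0]},{"delta_pos":[0.04,-0.028,0],"turn":[0,0,0]},{"delta_pos":[0.025,-0.018,0],"turn":[0,0,0]},{"delta_pos":[0,0,0],"turn":[0,0,0]}]'
python3 -c "
from f import *
tcp()"
```

```text
t: 19.3
tcp_pos: [0.435, -0.3874, 0.0093]
orientation: [-0.0, 0.952, -0.306, -0.0]
force: [-3.8, 3.4, 4.6]
opening: 0.0507
grip_force: 2.8
tcp local [-0.0935 -0.1004] [ 0.435  -0.3874  0.0093] F [-3.8  3.4  4.6]
```

Rail contact reached. Retreating and checking.

```bash
python3 -m handwheel '[{"delta_pos":[-0.2,0.15,0],"turn":[0,0,0]},{"delta_pos":[-0.3,0.22,0],"turn":[0,0,0]},{"delta_pos":[-0.3,0.22,0.2],"turn":[0,0,0]},{"delta_pos":[0,0,0.8],"turn":[0,0,0]},{"delta_pos":[0,0,0.8],"turn":[0,0,0]},{"delta_pos":[-0.6,-0.6,0.4],"turn":[0,0,0]},{"delta_pos":[-0.8,-0.8,0],"turn":[0,0,0]},{"delta_pos":[-0.6,-0.8,0],"turn":[0,0,0]},{"delta_pos":[-0.3,-0.6,0],"turn":[0,0,0]},{"delta_pos":[0,0,0],"turn":[0,0,0]}]'
python3 - <<'E'
from f import *
report("yellow",M-.051*X+.1*Y);report("red",M-.051*X); report("blue",M-.051*X-.1*Y);tcp()
p,d,m=grab("top");C=cloud(d,m)
print("lid",C[205:225,125:150,2].max()); cv2.imwrite("pics/fin.png",cv2.resize(p[110:280,70:400],None,fx=2.4,fy=2.4))
E
```

```text
t: 20.3
tcp_pos: [0.2812, -0.4996, 0.1199]
orientation: [0.003, 0.951, -0.31, 0.001]
force: [-0.2, -0.1, -0.5]
opening: 0.0504
grip_force: 0.0
yellow top (np.int64(564), 'encl', array([-0.0513,  0.1009]), 0.0361, 'mean', array([-0.0515,  0.1008]))
yellow side (np.int64(151), 'encl', array([-0.0454,  0.0944]), 0.0325, 'mean', array([-0.0443,  0.0925]))
red top (np.int64(531), 'encl', array([-0.0506,  0.0001]), 0.0344, 'mean', array([-0.0509,  0.0001]))
red side (np.int64(101), 'encl', array([-0.0443, -0.0086]), 0.0302, 'mean', array([-0.044 , -0.0097]))
blue top (np.int64(565), 'encl', array([-0.0506, -0.1003]), 0.0348, 'mean', array([-0.0509, -0.1003]))
blue side (np.int64(92), 'encl', array([-0.0464, -0.1076]), 0.0304, 'mean', array([-0.045 , -0.1105]))
tcp local [-0.1531 -0.2724] [ 0.2862 -0.4924  0.1192] F [ 0.1  0.4 -0.6]
lid 0.04907593238442422
```

View pics/fin.png

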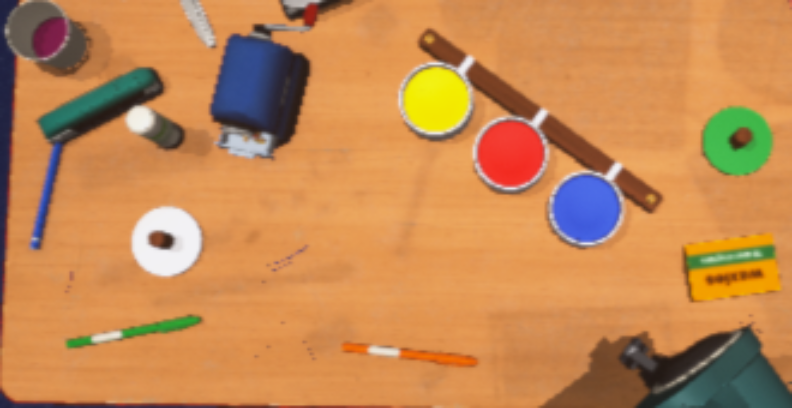

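The tins at crop (437,100), (511,153) and (586,208) sit at the marks against the rail. The lid at (166,241) is flat, and the bystanders are where they started.

```bash
python3 -c "
from plant import manip
print(manip.job_done())"
```

```text
the job is handed in; nothing more can be done
None
```

The job is handed in: the lid lies flat, knob up, on the clear patch, and the top camera puts all three tins within about 1 mm of their spots against the rail; the glue stick, pen and carton look unmoved in the last picture, and no verdict came back.

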